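# Switch the bead sorter to its other chute and let the beads run

## Task

The three wooden beads waiting in the sorter's feed trough must run down the other chute than the one its seesaw gate now feeds. First press the raised end of the gate's rocker bar down with a fingertip until the gate tips over its pivot and lies over to the other side; only then push the upright tab of the stop to the left with the outside of the fingers, so that all three beads roll through by themselves and come to rest in that chute. Grasp nothing, do not touch the beads, and leave the other things on the table where they are.

Things in the scene. Friction and masses are not known exactly. Their poses are not given: they have to be found in the camera images.
- sorter: pale wooden bead sorter fixed to the table, base plate 300x290x12 mm (x = -130 to +170 mm of the origin). Origin on the table surface; x points from its front (rocker bar, robot's side) to its back (feed trough), y to its left, z up; level, turned a little about z. Two chutes slope to the front at y = +-83 to +-136 mm: walls up to 78 mm high, the outer ones 130 mm behind x = -15 mm
- gate (a joint): tilt (rad) of the seesaw gate about its axle along the sorter's x, 85 mm up. +0.32: left (+y) end up, right end down, beads go to the right chute; -0.32: left end down, they go to the left. Starts resting at either end. Its weight is above the axle: past level (0) it falls to that end by itself and rests there. Tipping it takes under 2 N on a pad
- gate_left_pad (a point): middle of the upper face of the left press pad of the gate's rocker bar. The bar (130 mm in y, 18 mm wide) is part of the gate and turns with it, 70 mm in front of the sorter's origin; the pads are wooden discs 28 mm across, 60 mm left and right of the axle. The face is about 114 mm above the table when raised, 95 mm level, 76 mm down
- gate_right_pad (a point): middle of the upper face of the right press pad, likewise
- stop (a joint): travel of the stop (m): 0 = closed across the trough's mouth, 0.05 = fully open, pushed to the sorter's left (+y). Slides with about 1 N of friction and stays where it is left; the beads pass from about 0.03 on
- stop_tab (a point): middle of the top of the stop's upright grey tab, 211 mm above the table, 66 mm behind the sorter's origin. The tab is 24 mm (x) by 10 mm (y) and 40 mm tall, on a foot 34 mm (y) by 14 mm whose top is 40 mm below this point; the metal plate under it closes the trough. Only air beside the tab above the foot
- gate_mid (a point): middle of the floor of the gate's channel, a wooden trough 150 mm long in y and 44 mm wide, 105 mm above the table, behind the rocker bar; beads drop here from the feed trough and roll off the low end into a chute
- feed_mouth (a point): front end of the feed trough's floor, 124 mm above the table; the trough (32 mm wide inside) rises 0.2 rad to the back and holds the three beads behind the stop
- chute_left (a point): point over the floor of the left chute (+y) near its closed front end, 35 mm above the table
- chute_right (a point): point over the floor of the right chute (-y) near its closed front end, 35 mm above the table
- bead_0_center (a point): centre of a plain wooden bead (ball, 28 mm across, 14 g), number 1 in the trough, counted from the stop
- bead_1_center (a point): centre of a plain wooden bead (ball, 28 mm across, 14 g), number 2 in the trough, counted from the stop
- bead_2_center (a point): centre of a plain wooden bead (ball, 28 mm across, 14 g), number 3 in the trough, counted from the stop
- bead_0: the same bead
- bead_1: the same bead
- bead_2: the same bead
- eraser_block: eraser, 20x42x12 mm, on the sorter's base under the rocker bar, not to be moved
- sharpener: pencil sharpener, 16x26x15 mm, on the sorter's base under the rocker bar, not to be moved
- pen: pen, 142 mm long, lying on the table in front of the sorter, not to be moved
- binder_clip: binder clip, 37 mm high, near the right front corner of the table, not to be moved

How it is judged (in metres and radians):
On the way:
1. the gate lies over to the other side than at the start, while the stop is still closed (distance of gate_left_pad from where it was at the start of the episode above 0.028 m and (value of joint gate below -0.25 rad or value of joint gate above 0.25 rad) and value of joint stop below 0.012 m), for 0.2 s.
At the end, for the whole second after the job is handed in: the gate rests tipped to the other side than at the start (tilt beyond 0.25 rad), and all three beads lie at rest (under 30 mm/s) in the chute that it now feeds, in the chute's front part (distance of gate_left_pad from where it was at the start of the episode above 0.028 m and ((value of joint gate below -0.25 rad and y of bead_0_center in the frame of sorter between 0.085 and 0.134 m and z of each of bead_0_center, bead_1_center, bead_2_center in the frame of sorter below 0.075 m and x of bead_0_center in the frame of sorter between -0.115 and 0 m and linear speed of each of bead_0, bead_1, bead_2 below 0.03 m/s and y of bead_1_center in the frame of sorter between 0.085 and 0.134 m and x of bead_1_center in the frame of sorter between -0.115 and 0 m and y of bead_2_center in the frame of sorter between 0.085 and 0.134 m and x of bead_2_center in the frame of sorter between -0.115 and 0 m) or (value of joint gate above 0.25 rad and y of bead_0_center in the frame of sorter between -0.134 and -0.085 m and z of each of bead_0_center, bead_1_center, bead_2_center in the frame of sorter below 0.075 m and x of bead_0_center in the frame of sorter between -0.115 and 0 m and linear speed of each of bead_0, bead_1, bead_2 below 0.03 m/s and y of bead_1_center in the frame of sorter between -0.134 and -0.085 m and x of bead_1_center in the frame of sorter between -0.115 and 0 m and y of bead_2_center in the frame of sorter between -0.134 and -0.085 m and x of bead_2_center in the frame of sorter between -0.115 and 0 m))); the robot touches nothing.
It fails at once if a bead is touched by the robot (contact force between any of the fingers, the arm and bead_0 above 0.3 N or contact force between any of the fingers, the arm and bead_1 above 0.3 N or contact force between any of the fingers, the arm and bead_2 above 0.3 N).
It fails at once if a bead is lifted above the trough (z of any of bead_0_center, bead_1_center, bead_2_center in the frame of sorter above 0.19 m).
It fails at once if a bead leaves the sorter (z of any of bead_0_center, bead_1_center, bead_2_center in the frame of sorter below 0.015 m).
It fails at once if one of the other things is moved by more than 25 mm (distance of any of eraser_block, sharpener, pen, binder_clip from where it was at the start of the episode above 0.025 m).
It also fails if it takes over 43 s, if anything falls off the work surface, if the arm or the gripper's body presses on something with over 40 N, if the wrist force passes 120 N, or if a joint passes its speed limit or range.

## Robot

A 6-joint arm with a two-finger parallel gripper is mounted at the origin on a cart in front of the work surface, level with it; the furniture and walls round the work are solid. World frame = base frame: x ahead of the robot, y to its left, z up, the work surface at z = 0. Lengths are in mm, angles in degrees, forces in N, time in s.
With the tool pointing down it reaches from about 350 to 850 mm from the base axis. Payload 8.1 kg.
Tool frame: the origin (TCP) lies at the very end of the fingers, on their centre line; the grasp point (between the pads) lies 19 mm behind it; z points along the fingers, y is the line along which they close (so a half turn about z gives the same grasp; the last joint's range is limited). The gripper opens to 85 mm and grips with 20 to 120 N. Pads are 22 mm wide; open, the fingers measure 114 mm over their backs; the gripper's body (76 mm by 85 mm) begins 54 mm behind the grasp point. The pads swing forward as they close: fully open they stand 13 mm farther back than shut.
Start: joints at [-82.185, 7.471, 85.268, -0, 87.261, -4.893], TCP at [132.012, -585.302, 231.292] pointing down, gripper open.
Joint ranges: [-169.43, 169.43], [-51.17, 129.36], [1.28, 143.12], [-76.62, 256.62], [0, 156.53], [-152.29, 152.29]. Speed limits (degrees/s): [136.94, 136.94, 159.86, 180, 180, 180].

## Interface

Orientations are given as [roll, pitch, yaw] about the fixed x, y, z axes, in that order (R = Rz(yaw) Ry(pitch) Rx(roll)).
In Python, from bench import sense, eyes, job, models gives the robot as it stands. The module is installed in compiled form; this text tells all that it offers.
- The arm moves only by the tool apply_moves, never from a script. Its argument "rows" is a list of rows, each a list of 6 numbers: the shift along the tool's x, y, z in mm, then the turn, a rotation vector about the tool's x, y, z in rad. In form: [[dx, dy, dz, rx, ry, rz], ...]. A call has exactly 5 rows; each row shifts and turns the commanded pose from where the row before left it, along the tool's axes as they then stand; what a row does not reach is not made up. A row lasts 1/8 s, in which the tool goes at most 62.5 mm and 10.7 degrees, less where a joint would pass 70% of its speed; a pose out of reach is approached as far as the arm can. A call is refused whole if a number of a shift passes 62.5 or a number of a turn 0.188, either way. A call with a gripper value outside its range is refused whole. "fingers" is the finger opening in mm, from 0 to 85.4, set as the call begins (left out, the last holds). The fingers move at their own pace and stop on an object; "grip_force" is the grip in N (left out, the last holds). Time passes only in rows, so rows that do not move let the fingers close, or fill a call up. It gives the time, the measured TCP pose, the force, the opening and the grip force at its end, in the units of the state.
- sense(): the state, without advancing time (a new reading comes with each control period).
- eyes.snapshot(name): name is "scene" or "top"; returns (picture, depth): 384x512x3 uint8, red, green, blue; 384x512 float32, mm along the optical axis (not along the pixel's ray), 0 where there is no reading.
- eyes.get_calibration(name): a dict with "intrinsics" (3x3 intrinsics, pixels), "R" (3x3) and "t" (3): a world point X has camera coordinates R X + t. Camera axes: x right, y down, z forward; pixel columns grow to the right and rows downward; lengths in mm; the calibration is good to about 2 mm. A picture is of the moment at which its call begins. get_calibration takes no time and is no camera call.
- job.hand_in(): hands the job in; it is judged then, once.
Trained networks look in the newest picture that a camera, given by its name, has taken for a name from the list of things; names that differ only in an ending like _2 or _b are one class to them, and where a whole thing is asked for, a point or a joint stands for the part that bears it (a point fixed in the world has none). Each returns a list of dicts, best first, with "confidence" (0 to 1); they miss things now and then, are a little off and sometimes report something else, mostly with a low value. They report only what shows in the picture. A call takes as long as a camera call.
- models.boxes_of(name, camera): "xyz" ([x, y, z] in mm, in world coordinates, good to about 4 mm: the middle of the surface that is visible of it).
- models.cut_out(name, camera): "pixels" (384x512 bool, what is visible of it).
- models.place_of(name, camera): "xyz" ([x, y, z] in mm, in world coordinates, good to about 4 mm: a listed point, or the origin of a listed thing).
The state is a dict: "time": time; "joint_pos": joint angles; "qd": joint speeds; "joint_efforts": joint torques, N m; "tool_pos": TCP position; "tcp_rot": TCP orientation; "ft_force": force on the tool from outside, world axes, zero at the start; "wrist_torque": the same for the moment, N m; "finger_gap": finger opening in mm; "grip_force": force on a finger pad.
Only numpy, scipy, OpenCV 4.12 (cv2) and the standard library are available. Lean on these libraries where they do the work, as an engineer would, in place of code of your own. Each camera call takes 0.05 s, during which the arm holds its last target. There are 200 camera calls.

## Working session

There is one attempt and no reset: what is moved stays moved. The work goes in short steps, Python scripts to look and compute and a tool call to move; the robot and the scene stay as the last step left them, time stands still between calls to the robot, and variables do not carry over. Pictures are saved under pics/ and viewed, at most 10 in all, crops included, and the job is handed in when it is done.

Besides the shell and the picture viewer there is one more tool, called after ">>>" as name(argument=value, ...), one argument or row to a line, values as JSON. apply_moves: Moves the arm, as the interface text tells. Its arguments: {"type":"object","properties":{"rows":{"type":"array"},"fingers":{"type":"number"},"grip_force":{"type":"number"}},"required":["rows"]}

```bash
mkdir -p pics; cat > h.py <<'E'
import numpy as np, cv2
from bench import sense, eyes, job, models
def snap(cam,name):
    p,d=eyes.snapshot(cam); cv2.imwrite('pics/'+name,p[:,:,::-1]); return p,d
def state():
    s=sense(); print({k:np.round(s[k],1).tolist() for k in('time','tool_pos','tcp_rot','ft_force','finger_gap','joint_pos')})
E
python3 - <<'E'
from h import *
state()
for c in('top','scene'):
    snap(c,c+'0.png')
    for n in('gate_left_pad','gate_right_pad','stop_tab','gate_mid','feed_mouth','chute_left','chute_right','sorter','bead_0_center'):
        print(c,n,[(np.round(r['xyz']).tolist(),round(r['confidence'],2)) for r in models.place_of(n,c)[:2]])
E
```

```text
{'time': 0.0, 'tool_pos': [132.0, -584.7, 230.2], 'tcp_rot': [-179.9, -0.0, 12.7], 'ft_force': [0.7, 0.1, -0.3], 'finger_gap': 85.7, 'joint_pos': [-82.2, 7.5, 85.3, 0.0, 87.3, -4.9]}
top gate_left_pad [([554.0, 60.0, 72.0], 0.62)]
top gate_right_pad [([540.0, -56.0, 113.0], 0.64)]
top stop_tab [([678.0, -16.0, 212.0], 0.57)]
top gate_mid [([648.0, -2.0, 104.0], 0.84), ([680.0, -14.0, 211.0], 0.17)]
top feed_mouth [([672.0, -9.0, 126.0], 0.7)]
top chute_left [([529.0, 110.0, 35.0], 0.79)]
top chute_right [([513.0, -106.0, 36.0], 0.89)]
top sorter [([613.0, -8.0, 0.0], 0.59), ([526.0, 111.0, 34.0], 0.28)]
top bead_0_center [([701.0, -16.0, 141.0], 0.49)]
scene gate_left_pad [([545.0, 57.0, 81.0], 0.81)]
scene gate_right_pad [([541.0, -54.0, 115.0], 0.95)]
scene stop_tab [([680.0, -18.0, 212.0], 0.78)]
scene gate_mid [([650.0, -4.0, 103.0], 0.94)]
scene feed_mouth [([670.0, -14.0, 123.0], 0.59)]
scene chute_left [([526.0, 107.0, 34.0], 0.82)]
scene chute_right [([514.0, -108.0, 36.0], 0.74), ([749.0, -18.0, 155.0], 0.2)]
scene sorter [([613.0, -9.0, 2.0], 0.86), ([524.0, 109.0, 35.0], 0.21)]
scene bead_0_center [([525.0, 108.0, 36.0], 0.4)]
```

View pics/scene0.png

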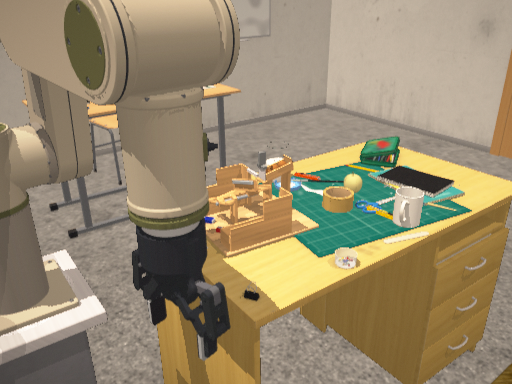

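View pics/top0.png

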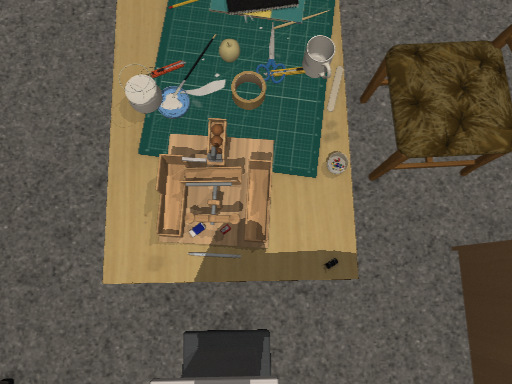

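The top view shows the sorter at about (215,195) with the beads at about (215,130), the tab at about (214,152), and the rocker bar with its pads at about y-pixel 217. The right pad is raised: its z is about 114, against about 76 for the left. So I press the right pad. Sorter yaw is about -4.5°.

>>> apply_moves(
  rows=[
    [0, 0, 0, 0, 0, 0.15],
    [0, 0, 0, 0, 0, 0.15],
    [28, -43, 0, 0, 0, 0],
    [28, -43, 0, 0, 0, 0],
    [28, -43, 0, 0, 0, 0],
  ],
  fingers=0,
)

```text
time: 1.62
tool_pos: [226.5, -462.1, 231.3]
tcp_rot: [180.0, -0.0, -4.5]
ft_force: [0.6, 0.0, 0.5]
finger_gap: 0.1
grip_force: 0.0
```

>>> apply_moves(
  rows=[
    [28, -43, 0, 0, 0, 0],
    [28, -43, 0, 0, 0, 0],
    [28, -43, 0, 0, 0, 0],
    [28, -43, 0, 0, 0, 0],
    [28, -43, 0, 0, 0, 0],
  ],
)

```text
time: 2.25
tool_pos: [383.1, -258.5, 231.6]
tcp_rot: [180.0, -0.0, -4.5]
ft_force: [0.0, -1.0, -0.3]
finger_gap: -0.0
grip_force: 0.0
```

>>> apply_moves(
  rows=[
    [28, -43, 0, 0, 0, 0],
    [28, -43, 0, 0, 0, 0],
    [28, -43, 0, 0, 0, 0],
    [28, -43, 0, 0, 0, 0],
    [28, -43, 0, 0, 0, 0],
  ],
)

```text
time: 2.88
tool_pos: [539.5, -54.9, 231.6]
tcp_rot: [180.0, -0.0, -4.5]
ft_force: [0.3, -0.4, 0.2]
finger_gap: -0.5
grip_force: 0.0
```

>>> apply_moves(
  rows=[
    [0, 2, 35, 0, 0, 0],
    [0, 0, 35, 0, 0, 0],
    [0, 0, 30, 0, 0, 0],
    [0, 0, 5, 0, 0, 0],
    [0, 0, 0, 0, 0, 0],
  ],
)

```text
time: 3.5
tool_pos: [538.7, -58.5, 127.0]
tcp_rot: [180.0, -0.0, -4.5]
ft_force: [0.3, 0.1, 0.5]
finger_gap: -0.0
grip_force: 0.0
```

```bash
python3 - <<'E'
from h import *
state()
for c in('scene','top'):
    p,d=snap(c,c+'1.png')
    q=eyes.get_calibration(c);X=np.array([540,-57,114.])
    u=q['intrinsics']@(q['R']@X+q['t']);u=u[:2]/u[2];print(c,u.round())
    x,y=np.clip(u.astype(int)-[40,40],0,[432,304]);cv2.imwrite(f'pics/{c}1c.png',cv2.resize(p[y:y+80,x:x+80,::-1],None,fx=7,fy=7,interpolation=2))
    for n in('gate_left_pad','gate_right_pad','stop_tab'):
        print(c,n,[(np.round(r['xyz']).tolist(),round(r['confidence'],2)) for r in models.place_of(n,c)[:2]])
E
```

```text
{'time': 3.5, 'tool_pos': [538.7, -58.5, 127.0], 'tcp_rot': [180.0, -0.0, -4.5], 'ft_force': [0.3, 0.1, 0.5], 'finger_gap': -0.0, 'joint_pos': [-11.6, 2.8, 101.4, 0.0, 75.8, 82.9]}
scene [229. 200.]
scene gate_left_pad [([546.0, 55.0, 80.0], 0.95)]
scene gate_right_pad [([541.0, -57.0, 113.0], 0.93), ([516.0, -108.0, 33.0], 0.44)]
scene stop_tab [([680.0, -17.0, 211.0], 0.63), ([675.0, -15.0, 125.0], 0.45)]
top [233. 218.]
top gate_left_pad [([552.0, 59.0, 73.0], 0.54)]
top gate_right_pad [([723.0, -20.0, 136.0], 0.72), ([748.0, -19.0, 154.0], 0.38)]
top stop_tab [([680.0, -16.0, 213.0], 0.38)]
```

View pics/scene1c.png

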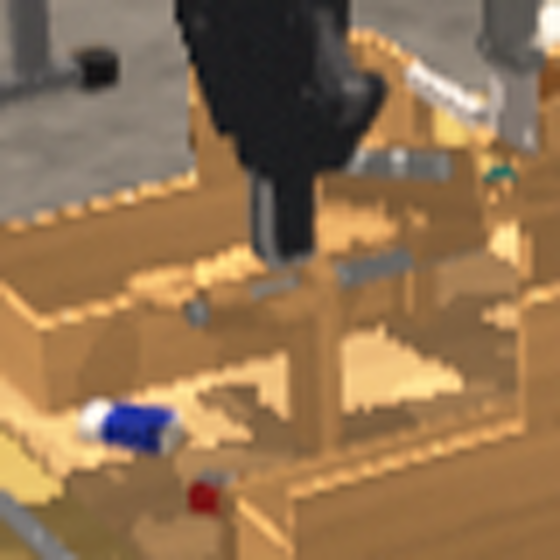

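The fingertip at crop (285,260) hangs right over the predicted pad (280,280), and the network agrees (541,-57,113). Pressing down.

>>> apply_moves(
  rows=[
    [2, 0, 8, 0, 0, 0],
    [0, 0, 8, 0, 0, 0],
    [0, 0, 8, 0, 0, 0],
    [0, 0, 8, 0, 0, 0],
    [0, 0, 0, 0, 0, 0],
  ],
)

```text
time: 4.53
tool_pos: [539.5, -58.4, 93.0]
tcp_rot: [-180.0, 0.1, -4.5]
ft_force: [0.6, 0.0, -0.5]
finger_gap: 0.2
grip_force: 0.0
```

>>> apply_moves(
  rows=[
    [0, 0, 6, 0, 0, 0],
    [0, 0, 6, 0, 0, 0],
    [0, 0, 0, 0, 0, 0],
    [0, 0, 0, 0, 0, 0],
    [0, 0, 0, 0, 0, 0],
  ],
)

```text
time: 5.15
tool_pos: [540.6, -58.6, 82.6]
tcp_rot: [180.0, -0.0, -4.5]
ft_force: [-0.3, 0.1, -0.0]
finger_gap: 0.1
grip_force: 0.0
```

```bash
python3 - <<'E'
from h import *
state()
for c in('scene','top'):
    p,d=snap(c,c+'2.png')
    for n in('gate_left_pad','gate_right_pad'):
        print(c,n,[(np.round(r['xyz']).tolist(),round(r['confidence'],2)) for r in models.place_of(n,c)[:2]])
E
```

```text
{'time': 5.2, 'tool_pos': [540.6, -58.6, 82.6], 'tcp_rot': [180.0, -0.0, -4.5], 'ft_force': [-0.3, 0.1, -0.0], 'finger_gap': 0.1, 'joint_pos': [-11.6, 5.9, 103.1, 0.0, 71.0, 82.9]}
scene gate_left_pad [([545.0, 50.0, 116.0], 0.63), ([522.0, 110.0, 33.0], 0.6)]
scene gate_right_pad [([542.0, -64.0, 77.0], 0.89)]
top gate_left_pad [([554.0, 54.0, 112.0], 0.41)]
top gate_right_pad [([722.0, -21.0, 135.0], 0.48)]
```

Gate tipped over (left pad now ~114, right ~77). Lifting and going to the right of the tab.

>>> apply_moves(
  rows=[
    [0, 0, -30, 0, 0, 0],
    [0, 0, -45, 0, 0, 0],
    [0, 0, -45, 0, 0, 0],
    [0, 0, -45, 0, 0, 0],
    [0, 0, 0, 0, 0, 0],
  ],
)

```text
time: 6.08
tool_pos: [542.9, -59.1, 252.6]
tcp_rot: [179.9, -0.5, -4.5]
ft_force: [0.3, 0.2, -0.4]
finger_gap: -0.1
grip_force: 0.0
```

>>> apply_moves(
  rows=[
    [34, -3, 0, 0, 0, 0],
    [34, -3, 0, 0, 0, 0],
    [34, -3, 0, 0, 0, 0],
    [34, -3, 0, 0, 0, 0],
    [0, 0, 0, 0, 0, 0],
  ],
)

```text
time: 6.7
tool_pos: [677.4, -57.0, 244.1]
tcp_rot: [-180.0, 0.2, -4.5]
ft_force: [1.2, -0.3, -1.8]
finger_gap: -0.1
grip_force: 0.0
```

```bash
python3 - <<'E'
from h import *
state()
for c in('scene','top'):
    p,d=snap(c,c+'3.png')
    q=eyes.get_calibration(c);X=np.array([680,-17,211.])
    u=q['intrinsics']@(q['R']@X+q['t']);u=u[:2]/u[2];print(c,u.round())
    x,y=np.clip(u.astype(int)-[40,40],0,[432,304]);cv2.imwrite(f'pics/{c}3c.png',cv2.resize(p[y:y+80,x:x+80,::-1],None,fx=7,fy=7,interpolation=2))
    for n in('gate_left_pad','gate_right_pad','stop_tab'):
        print(c,n,[(np.round(r['xyz']).tolist(),round(r['confidence'],2)) for r in models.place_of(n,c)[:2]])
E
```

```text
{'time': 6.7, 'tool_pos': [677.4, -57.0, 244.1], 'tcp_rot': [-180.0, 0.2, -4.5], 'ft_force': [1.2, -0.3, -1.8], 'finger_gap': -0.1, 'joint_pos': [-9.1, 19.8, 69.6, 0.0, 90.8, 85.3]}
scene [262. 151.]
scene gate_left_pad [([546.0, 50.0, 118.0], 0.86)]
scene gate_right_pad [([542.0, -64.0, 78.0], 0.75), ([431.0, -311.0, -0.0], 0.32)]
scene stop_tab [([521.0, 45.0, 9.0], 0.69), ([681.0, -18.0, 212.0], 0.64)]
top [213. 151.]
top gate_left_pad [([673.0, -9.0, 127.0], 0.43), ([721.0, -19.0, 135.0], 0.24)]
top gate_right_pad []
top stop_tab [([678.0, -16.0, 214.0], 0.51)]
```

View pics/scene3c.png

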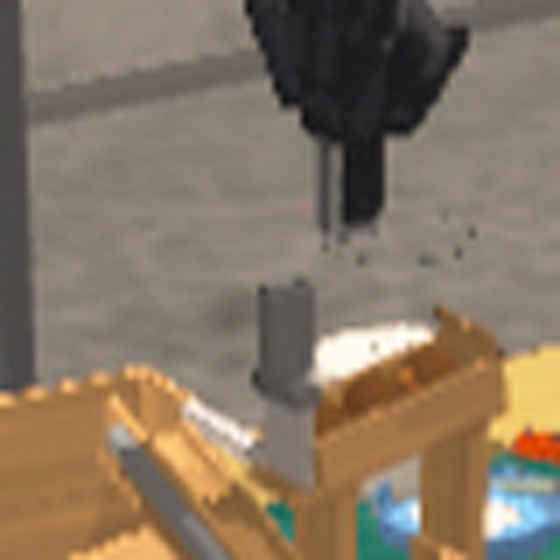

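The tab at crop (287,330) is upright with the stop closed. The finger at (355,220) is to its right in free air, so I lower and push.

>>> apply_moves(
  rows=[
    [2, 0, 20, 0, 0, 0],
    [0, 0, 20, 0, 0, 0],
    [0, 0, 15, 0, 0, 0],
    [0, 0, 0, 0, 0, 0],
    [0, 0, 0, 0, 0, 0],
  ],
)

```text
time: 7.72
tool_pos: [679.1, -57.5, 192.6]
tcp_rot: [180.0, -0.0, -4.5]
ft_force: [-0.8, -0.2, 0.3]
finger_gap: -0.0
grip_force: 0.0
```

>>> apply_moves(
  rows=[
    [0, -7, 0, 0, 0, 0],
    [0, -7, 0, 0, 0, 0],
    [0, -8, 0, 0, 0, 0],
    [0, -8, 0, 0, 0, 0],
    [0, -8, 0, 0, 0, 0],
  ],
)

```text
time: 8.35
tool_pos: [682.1, -19.0, 192.6]
tcp_rot: [180.0, -0.0, -4.5]
ft_force: [0.3, -0.7, 0.8]
finger_gap: 0.4
grip_force: 0.6
```

>>> apply_moves(
  rows=[
    [0, -10, 0, 0, 0, 0],
    [0, -10, 0, 0, 0, 0],
    [0, -6, 0, 0, 0, 0],
    [0, 0, 0, 0, 0, 0],
    [0, 0, 0, 0, 0, 0],
  ],
)

```text
time: 8.98
tool_pos: [683.7, 6.4, 192.1]
tcp_rot: [-180.0, 0.0, -4.5]
ft_force: [-0.2, 0.5, 0.1]
finger_gap: 0.2
grip_force: 0.0
```

```bash
python3 - <<'E'
from h import *
state()
for c in('scene','top'):
    p,d=snap(c,c+'4.png')
    x,y=(190,110) if c=='scene' else (150,110)
    cv2.imwrite(f'pics/{c}4c.png',cv2.resize(p[y:y+150,x:x+150,::-1],None,fx=4,fy=4,interpolation=2))
    for n in('stop_tab','bead_0_center'):
        print(c,n,[(np.round(r['xyz']).tolist(),round(r['confidence'],2)) for r in models.place_of(n,c)[:4]])
E
```

```text
{'time': 9.0, 'tool_pos': [683.7, 6.4, 192.1], 'tcp_rot': [-180.0, 0.0, -4.5], 'ft_force': [-0.2, 0.5, 0.1], 'finger_gap': 0.2, 'joint_pos': [-3.8, 21.5, 73.0, 0.0, 85.5, 90.7]}
scene stop_tab [([687.0, 21.0, 208.0], 0.43)]
scene bead_0_center [([638.0, -62.0, 103.0], 0.37)]
top stop_tab [([681.0, 28.0, 212.0], 0.46)]
top bead_0_center [([637.0, -129.0, 60.0], 0.65)]
```

View pics/scene4c.png

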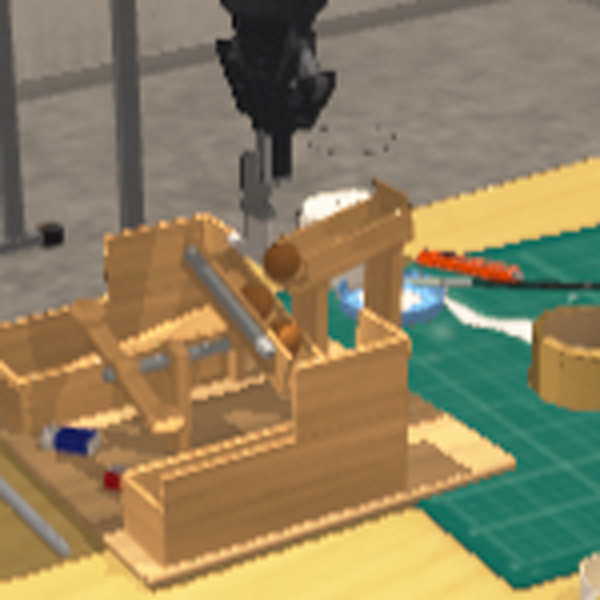

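The tab is at about (250,180), pushed left. The beads at (280,260), (257,297) and (290,335) are rolling through the gate to the right chute. I wait, then back off a little and lift clear.

>>> apply_moves(
  rows=[
    [0, 0, 0, 0, 0, 0],
    [0, 0, 0, 0, 0, 0],
    [0, 0, 0, 0, 0, 0],
    [0, 0, 0, 0, 0, 0],
    [0, 0, 0, 0, 0, 0],
  ],
)

```text
time: 9.9
tool_pos: [683.9, 6.4, 192.3]
tcp_rot: [-180.0, 0.0, -4.5]
ft_force: [-0.2, -0.4, -0.7]
finger_gap: -0.1
grip_force: 0.0
```

>>> apply_moves(
  rows=[
    [0, 5, 0, 0, 0, 0],
    [0, 3, 0, 0, 0, 0],
    [0, 0, -30, 0, 0, 0],
    [0, 0, -40, 0, 0, 0],
    [0, 0, -20, 0, 0, 0],
  ],
)

```text
time: 10.52
tool_pos: [684.2, -1.9, 285.4]
tcp_rot: [180.0, -0.2, -4.5]
ft_force: [-0.1, -0.1, 1.4]
finger_gap: 0.3
grip_force: 0.0
```

>>> apply_moves(
  rows=[
    [0, 0, 0, 0, 0, 0],
    [0, 0, 0, 0, 0, 0],
    [0, 0, 0, 0, 0, 0],
    [0, 0, 0, 0, 0, 0],
    [0, 0, 0, 0, 0, 0],
  ],
)

```text
time: 11.15
tool_pos: [683.1, -1.5, 281.6]
tcp_rot: [180.0, 0.1, -4.5]
ft_force: [0.0, 0.2, 0.3]
finger_gap: 0.1
grip_force: 0.0
```

>>> apply_moves(
  rows=[
    [0, 0, 0, 0, 0, 0],
    [0, 0, 0, 0, 0, 0],
    [0, 0, 0, 0, 0, 0],
    [0, 0, 0, 0, 0, 0],
    [0, 0, 0, 0, 0, 0],
  ],
)

```text
time: 11.78
tool_pos: [683.3, -1.6, 282.3]
tcp_rot: [180.0, -0.0, -4.5]
ft_force: [0.0, -0.1, -0.3]
finger_gap: -0.1
grip_force: 0.0
```

```bash
python3 - <<'E'
from h import *
state()
for c in('scene','top'):
    p,d=snap(c,c+'5.png')
    x,y=(190,110) if c=='scene' else (150,110)
    cv2.imwrite(f'pics/{c}5c.png',cv2.resize(p[y:y+150,x:x+150,::-1],None,fx=4,fy=4,interpolation=2))
    for n in('gate_left_pad','gate_right_pad','bead_0_center'):
        print(c,n,[(np.round(r['xyz']).tolist(),round(r['confidence'],2)) for r in models.place_of(n,c)[:4]])
E
```

```text
{'time': 11.8, 'tool_pos': [683.3, -1.6, 282.3], 'tcp_rot': [180.0, -0.0, -4.5], 'ft_force': [0.0, -0.1, -0.3], 'finger_gap': -0.1, 'joint_pos': [-4.4, 19.8, 65.8, -0.0, 94.5, 90.1]}
scene gate_left_pad [([547.0, 52.0, 119.0], 0.74)]
scene gate_right_pad [([542.0, -61.0, 77.0], 0.84)]
scene bead_0_center []
top gate_left_pad []
top gate_right_pad [([539.0, -63.0, 79.0], 0.81)]
top bead_0_center [([513.0, -117.0, 38.0], 0.57)]
```

View pics/top5c.png

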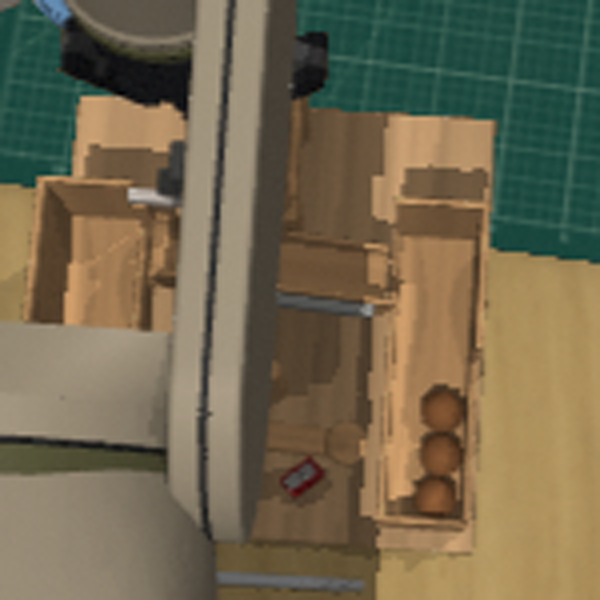

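All three beads lie in a row at the front of the right chute, at crop (441,405), (438,453) and (433,495). I let them settle a moment longer, then hand in.

>>> apply_moves(
  rows=[
    [0, 0, 0, 0, 0, 0],
    [0, 0, 0, 0, 0, 0],
    [0, 0, 0, 0, 0, 0],
    [0, 0, 0, 0, 0, 0],
    [0, 0, 0, 0, 0, 0],
  ],
)

```text
time: 12.8
tool_pos: [683.3, -1.6, 282.3]
tcp_rot: [-180.0, 0.0, -4.5]
ft_force: [-0.0, -1.1, 0.1]
finger_gap: 0.3
grip_force: 0.0
```

>>> apply_moves(
  rows=[
    [0, 0, 0, 0, 0, 0],
    [0, 0, 0, 0, 0, 0],
    [0, 0, 0, 0, 0, 0],
    [0, 0, 0, 0, 0, 0],
    [0, 0, 0, 0, 0, 0],
  ],
)

```text
time: 13.42
tool_pos: [683.3, -1.6, 282.3]
tcp_rot: [180.0, -0.0, -4.5]
ft_force: [0.4, 0.1, 0.8]
finger_gap: 0.2
grip_force: 0.0
```

>>> apply_moves(
  rows=[
    [0, 0, 0, 0, 0, 0],
    [0, 0, 0, 0, 0, 0],
    [0, 0, 0, 0, 0, 0],
    [0, 0, 0, 0, 0, 0],
    [0, 0, 0, 0, 0, 0],
  ],
)

```text
time: 14.05
tool_pos: [683.3, -1.6, 282.3]
tcp_rot: [-180.0, -0.0, -4.5]
ft_force: [0.3, 0.1, -0.8]
finger_gap: -0.0
grip_force: 0.0
```

```bash
python3 - <<'E'
from h import *
a=eyes.snapshot('top')[0]; b=[eyes.snapshot('top')[0] for _ in range(4)][-1]
s=np.s_[200:242,245:272]
print(np.abs(a[s].astype(int)-b[s]).mean(), np.abs(a[s].astype(int)-cv2.imread('pics/top5.png')[:,:,::-1][s]).mean())
print(job.hand_in())
E
```

```text
0.8474426807760141 0.8486184597295708
the job is handed in; nothing more can be done
None
```

I tipped the gate to the right and then opened the stop; all three beads came to rest at the front of the right chute, and I handed the job in at about 14 s (the hand-in returned no verdict).

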